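# Switch the grinding-ball feeder to the other tray

### The arm

A 6-joint arm with a two-finger parallel gripper is mounted at the origin on the work surface. World frame = base frame: x ahead of the robot, y to its left, z up, the work surface at z = 0. Lengths are in m, angles in rad, forces in N, time in s.
With the tool pointing down it reaches from about 0.3 to 0.775 m from the base axis. Payload 14.6 kg.
Tool frame: the origin (TCP) lies at the centre of the arm's flange, where the gripper is bolted on; the fingertips stand 199 mm ahead of it and the grasp point (between the pads) lies 180 mm ahead of it; z points along the fingers, y is the line along which they close (so a half turn about z gives the same grasp; the last joint's range is limited). The gripper opens to 94 mm and grips with 3 to 60 N. Pads are 16 mm wide; open, the fingers measure 119 mm over their backs; the gripper's body (75 mm by 177 mm) begins 78 mm behind the grasp point.
Start: joints at [-1.189, 0.3, 1.521, -0, 1.321, -0.067], TCP at [0.239, -0.496, 0.405] pointing down, gripper open.
Joint ranges: [-3.03, 3.03], [-0.79, 2.21], [0.23, 2.52], [-1.04, 4.18], [0, 3.07], [-2.55, 2.55]. Speed limits (rad/s): [2.22, 2.22, 2.57, 3.14, 3.14, 3.14].

### API

Orientations are given as [roll, pitch, yaw] about the fixed x, y, z axes, in that order (R = Rz(yaw) Ry(pitch) Rx(roll)).
In Python, from station import ctrl gives the robot as it stands. The module is installed in compiled form; this text tells all that it offers.
- The arm moves only by the tool servo_tool, never from a script. Its argument "motion" is a list of rows, each a list of 5 numbers: the closure, from 0 (fully open) to 1 (shut), then the shift along the world's x, y, z in cm, then the turn about the world's z in degrees. A call has 1 to 20 rows; each row is the pose to reach, as a shift and turn from the pose commanded when the call began; what a row does not reach only later rows make up. A row lasts 1/8 s, in which the tool goes at most 62.5 mm and 10.7 degrees, less where a joint would pass 70% of its speed; a pose out of reach is approached as far as the arm can. A call with a gripper value outside its range is refused whole. The fingers move at their own pace and stop on an object; "squeeze" is the grip in N (left out, the last holds). Time passes only in rows, so rows that repeat a pose let the fingers close. It gives the time, the measured TCP pose, the force, the opening and the grip force at its end, in the units of the state.
- ctrl.get_obs(): the state, without advancing time (a new reading comes with each control period).
- ctrl.camera(name): name is "scene" or "top"; returns a dict with "image" (480x640x3 uint8, red, green, blue), "fx", "fy", "cx", "cy" (pixels), "camera_from_world" (4x4, takes a point from world to camera coordinates). Camera axes: x right, y up, looking along -z (the intrinsics and any distortion apply to the point x, -y, -z); pixel columns grow to the right and rows downward; lengths in m; the calibration is good to about 2 mm. A picture is of the moment at which its call begins. There is no depth.
- ctrl.hand_in(): hands the job in; it is judged then, once.
The state is a dict: "time_s": time; "qpos": joint angles; "joint_vel": joint speeds; "tau": joint torques, N m; "ee_pos": TCP position; "eef_rot": TCP orientation; "force": force on the tool from outside, world axes, zero at the start; "moment": the same for the moment, N m; "grip_width": finger opening in m; "grip_force": force on a finger pad.
Only numpy, scipy, OpenCV 4.12 (cv2) and the standard library are available. Lean on these libraries where they do the work, as an engineer would, in place of code of your own. Each camera call takes 0.05 s, during which the arm holds its last target. There are 200 camera calls.

### The job

The seesaw gate of the ball feeder leans to the wrong side. With the fingertips, rock it over its pivot so that it leans the other way and stays there, and then push the red release gate all the way to the left (the feeder's left, as seen from the robot) so that all three orange balls roll down the other chute into its tray. Only push: do not touch the balls, and leave the trays and everything else on the bench where they are.

Things in the scene. Friction and masses are not known exactly. Their poses are not given: they have to be found in the camera images.
- feeder: Fixed ball feeder, grey base. Origin: on the table below the seesaw's pivot; x to its rear (away from the robot), y to its left. An open-topped sloping inlet channel (32 mm wide, walls to 184 mm above the table) runs from 33 to 153 mm behind the pivot. Released balls roll onto the seesaw, off its lower end, down the fixed chute there (70 to 125 mm to the side) into the tray, within 2 s.
- seesaw (a joint): Seesaw gate: aluminium trough 150 mm long along the feeder's y, pivot 105 mm above the table, along its x. Rad: +0.3 = LEFT (+y) end up, balls go right; -0.3 = RIGHT end up, balls go left. It starts at either rest. A brass weight in front of the pivot (to 160 mm above the table) makes it top-heavy: once past level it falls to the other rest and stays. Under 1 N on the raised pad rocks it.
- pad_left (a point): Centre of the top of the left blue press pad of the seesaw. Each pad is a flat plate 36 mm (x) by 44 mm (y), 5 mm thick, open from above, 38 mm in front (-x) of the pivot and 56 mm to the left (+y). Its top is about 154 mm above the table when raised, 121 mm when lowered, and tilts with the seesaw.
- pad_right (a point): Centre of the top of the right blue press pad (56 mm towards -y), otherwise like the left one.
- gate (a joint): Red release gate: slides along the feeder's +y (to its left), value in m, 0 shut to 0.045 fully open. About 1.5 N moves it; it stays where it is left. The balls are held until it is more than about 0.025 open.
- gate_handle (a point): Centre of the red gate's upright handle: a block 26 mm (x) by 14 mm (y) by 40 mm high, 60 mm behind the pivot, from about 173 to 213 mm above the table; below it is only the thin gate plate. Push its right (-y) face towards +y.
- tray_left: Yellow open tray on the table under the end of the left chute, loose, 90 x 116 x 52 mm, walls 3 mm, origin under its centre.
- tray_right: White open tray under the end of the right chute, otherwise like the left one.
- ball1_center (a point): Centre of orange grinding ball 1, 20 mm diameter, about 30 g, smooth, loose in the inlet channel behind the red gate.
- ball2_center (a point): Centre of orange grinding ball 2, 20 mm diameter, about 30 g, smooth, loose in the inlet channel behind the red gate.
- ball3_center (a point): Centre of orange grinding ball 3, 20 mm diameter, about 30 g, smooth, loose in the inlet channel behind the red gate.
- rack: Bystander, loose: yellow tube rack, 70 x 150 x 45 mm with a few capped tubes to 64 mm; origin at the centre of its underside.
- dish1: Bystander, loose: petri dish with red medium, 86 mm diameter, 14 mm high; origin at the centre of its underside.
- dish2: Bystander, loose: petri dish with red medium, 86 mm diameter, 14 mm high; origin at the centre of its underside.
- reagent: Bystander, loose: amber reagent bottle, 64 mm diameter, 130 mm high; origin at the centre of its underside.
- vial1: Bystander, loose: glass vial with blue cap, 24 mm diameter, 52 mm high; origin at the centre of its underside.
- vial2: Bystander, loose: glass vial with green cap, 24 mm diameter, 52 mm high; origin at the centre of its underside.
Things that resemble listed ones, but are neither listed nor needed, are in the scene too. What is shaped like the tray_right but green or pink is not meant.

How it is judged:
By the outcome, as a careful person would: the job done as asked, in the order asked, and still so for the second after the job is handed in, with the robot touching nothing.
It also fails if it takes over 38 s, if anything falls off the work surface, if the arm or the gripper's body presses on something with over 40 N, if the wrist force passes 120 N, or if a joint passes its speed limit or range.

## Working session

There is one attempt and no reset: what is moved stays moved. The work goes in short steps, Python scripts to look and compute and a tool call to move; the robot and the scene stay as the last step left them, time stands still between calls to the robot, and variables do not carry over. Pictures are saved under pics/ and viewed, at most 10 in all, crops included, and the job is handed in when it is done.

Besides the shell and the picture viewer there is one more tool, called after "Request:" as name(argument=value, ...), one argument or row to a line, values as JSON. servo_tool: Moves the arm, as the interface text tells. Its arguments: {"type":"object","properties":{"motion":{"type":"array","items":{"type":"array","items":{"type":"number"}}},"squeeze":{"type":"number"}},"required":["motion"]}

```bash
mkdir -p pics; python3 - <<'E'
from station import ctrl
import cv2,pickle
d={}
for n in("scene","top"):
    c=ctrl.camera(n); d[n]=c
    cv2.imwrite(f"pics/{n}0.png",c["image"][:,:,::-1]); print(n,c["fx"],c["fy"],c["cx"],c["cy"],c.keys()); print(c["camera_from_world"].round(4))
pickle.dump(d,open("cam0.pkl","wb"))
o=ctrl.get_obs();print(o["time_s"],o["ee_pos"],o["eef_rot"],o["grip_width"])
E
```

```text
scene 551.8871275406489 551.8871275406489 318.45919922798265 249.36917488770865 dict_keys(['image', 'fx', 'fy', 'cx', 'cy', 'camera_from_world'])
[[ 0.7704  0.6374 -0.0143 -0.4438]
 [-0.508   0.6272  0.5904  0.1945]
 [ 0.3853 -0.4476  0.807  -1.3951]
 [ 0.      0.      0.      1.    ]]
top 592.7198240951025 592.7198240951025 322.83438885982224 234.89938967453915 dict_keys(['image', 'fx', 'fy', 'cx', 'cy', 'camera_from_world'])
[[ 0.0124 -0.9999  0.0071 -0.0183]
 [ 0.9822  0.0135  0.1873 -0.5761]
 [-0.1874  0.0047  0.9823 -1.348 ]
 [ 0.      0.      0.      1.    ]]
0.1 [ 0.23861695 -0.49550009  0.40413609] [-3.14051549e+00 -7.61251351e-05  4.48802574e-01] 0.09410659378238319
```

View pics/scene0.png

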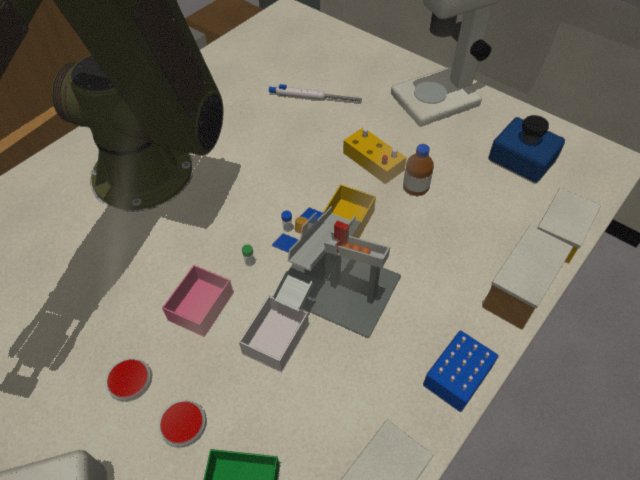

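View pics/top0.png

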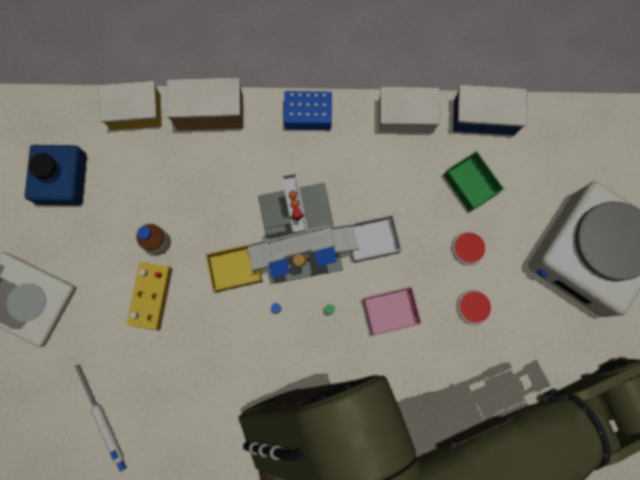

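The scene view shows the feeder around (335,250), with red handle at (342,232). In the top view the pads are at (279,268) and (325,257), and the handle is at about (297,214). I'll enlarge both.

```bash
python3 - <<'E'
import cv2
a=cv2.imread("pics/scene0.png")[170:340,230:430]; cv2.imwrite("pics/s1.png",cv2.resize(a,None,fx=4,fy=3.5,interpolation=cv2.INTER_CUBIC) if 0 else cv2.resize(a,None,fx=3.5,fy=3.5,interpolation=cv2.INTER_CUBIC))
a=cv2.imread("pics/top0.png")[165:325,200:410]; cv2.imwrite("pics/t1.png",cv2.resize(a,None,fx=3.75,fy=3.75,interpolation=cv2.INTER_CUBIC)[:600,:788])
E
```

```text
(no output)
```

View pics/s1.png

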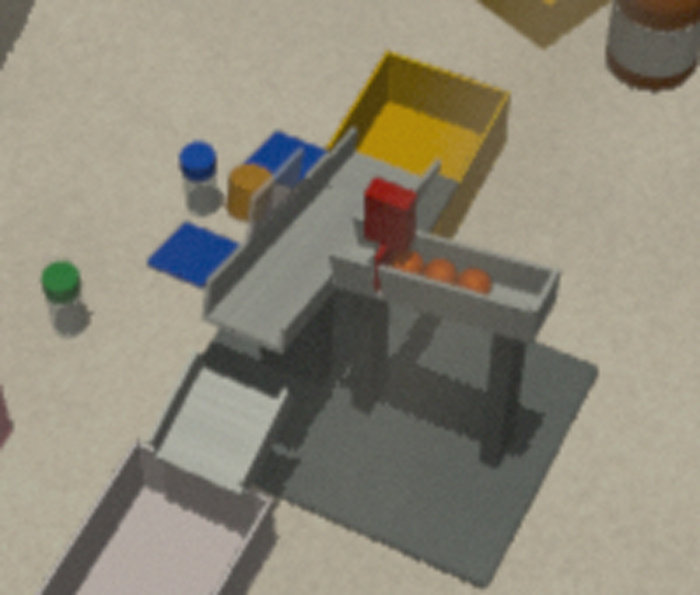

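View pics/t1.png

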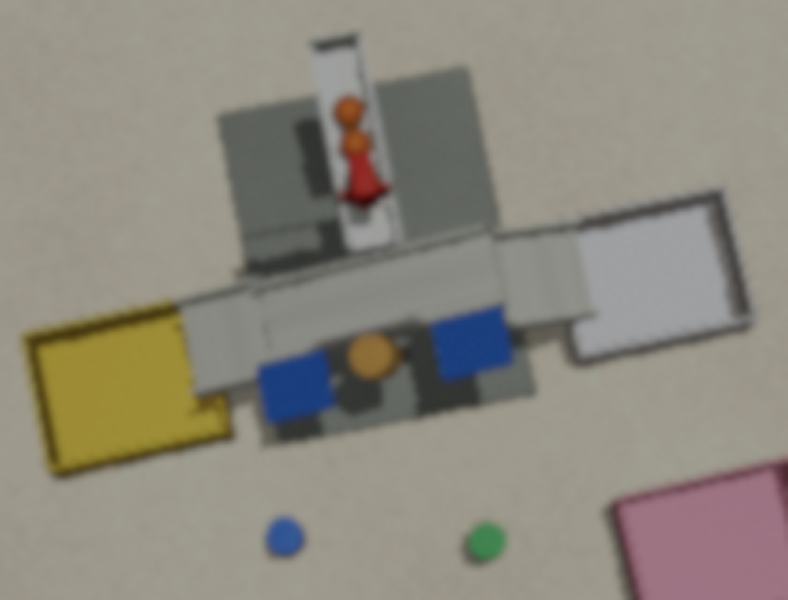

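The left view shows the seesaw and handle (crop px (390,190) on the handle top) with the right pad at (193,254). In the top crop the pads are at (296,386) and (472,343), and the channel's rear end is at (338,42). I'll fit the feeder pose for both lean hypotheses.

```bash
cat >fit.py <<'E'
import numpy as np,pickle
from scipy.optimize import least_squares
d=pickle.load(open("cam0.pkl","rb"))
def proj(n,p):
    c=d[n];q=c["camera_from_world"]@np.r_[p,1];return np.array([c["cx"]+c["fx"]*q[0]/-q[2],c["cy"]+c["fy"]*q[1]/q[2]])
def W(t,p):
    c,s=np.cos(t[2]),np.sin(t[2]);return np.array([t[0]+c*p[0]-s*p[1],t[1]+s*p[0]+c*p[1],p[2]])
def see(a,x,y,h):
    return [x,y*np.cos(a)-h*np.sin(a),.105+y*np.sin(a)+h*np.cos(a)]
T=lambda u,v:np.array([u/3.75+200,v/3.75+165]); S=lambda u,v:np.array([u/3.5+230,v/3.5+170])
def pts(a):
    f=[("padLtop","top",see(a,-.038,.056,.034),T(296,386)),("padRtop","top",see(a,-.038,-.056,.034),T(472,343)),
    ("padRscene","scene",see(a,-.038,-.056,.034),S(193,254)),("handle","scene",[.06,0,.213],S(392,189)),
    ("chRear","top",[.153,0,.184],T(338,40)),("chRL","scene",[.153,-.0,.184],S(553,293))]
    return f
if __name__=="__main__":
  for a in(.3,-.3):
    F=lambda t:np.concatenate([proj(n,W(t,p))-z for _,n,p,z in pts(a)])
    r=least_squares(F,[.6,.03,.2],loss="soft_l1",f_scale=2);print(a,r.x,r.cost)
    for k,v in zip(pts(a),r.fun.reshape(-1,2)):print("  ",k[0],v.round(1))
    t=r.x
    for nm,p in(("padL",see(a,-.038,.056,.034)),("padR",see(a,-.038,-.056,.034)),("handle",[.06,0,.193])):print(nm,W(t,p).round(4))
    for y in(-.056,.056):
      for sx in(-.018,.018):
        print([ (proj("top",W(t,see(a,-.038+sx,y+sy,.034)))-[200,165])*3.75//1 for sy in(-.022,.022)])
E
python3 fit.py
```

```text
0.3 [0.53569032 0.04751799 0.10640236] 34.45398096971486
   padLtop [-1.  -4.7]
   padRtop [0.8 4.4]
   padRscene [-1.6  8.2]
   handle [ 1.5 -2.6]
   chRear [-0.3 -2.4]
   chRL [-1.7 -0.9]
padL [0.4933 0.0867 0.154 ]
padR [ 0.5047 -0.0197  0.1209]
handle [0.5954 0.0539 0.193 ]
[array([512., 387.]), array([442., 391.])]
[array([506., 328.]), array([437., 331.])]
[array([331., 397.]), array([257., 400.])]
[array([326., 336.]), array([252., 339.])]
-0.3 [0.53854811 0.03244013 0.21082121] 5.16394918905826
   padLtop [-0.1 -0.3]
   padRtop [ 0.3 -0.4]
   padRscene [ 0.1 -0.9]
   handle [-0.7  0.8]
   chRear [-0.6 -2.6]
   chRL [-1.3 -1.1]
padL [0.4881 0.0866 0.1209]
padR [ 0.5105 -0.018   0.154 ]
handle [0.5972 0.045  0.193 ]
[array([514., 362.]), array([443., 380.])]
[array([502., 302.]), array([431., 320.])]
[array([335., 406.]), array([267., 422.])]
[array([324., 346.]), array([256., 363.])]
```

The fit clearly supports -0.3 rad (cost 5 vs 34), so the right end is up and the right pad needs pressing. The feeder is at (0.5385, 0.0324) with yaw 0.211. The press point in the world frame is about (0.5105, -0.028), so the TCP shift is (27.2, 46.8) cm with a -13.6° turn.

Request:
servo_tool(
  motion=[
    [1, 2, 3.5, 0, -2],
    [1, 5, 8.5, 0, -4],
    [1, 8, 13.5, 0, -6],
    [1, 11, 19, 0, -8],
    [1, 14, 24, 0, -10],
    [1, 17, 29.5, 0, -12],
    [1, 20, 34.5, 0, -13.6],
    [1, 23, 39.5, 0, -13.6],
    [1, 25.5, 44, 0, -13.6],
    [1, 27.2, 46.8, 0, -13.6],
    [1, 27.2, 46.8, 0, -13.6],
    [1, 27.2, 46.8, -2, -13.6],
    [1, 27.2, 46.8, -3.5, -13.6],
    [1, 27.2, 46.8, -3.5, -13.6],
    [1, 27.2, 46.8, -3.5, -13.6],
  ],
)

```text
time_s: 1.98
ee_pos: [0.5106, -0.0279, 0.3702]
eef_rot: [3.141, -0.001, 0.211]
force: [-0.1, -0.0, 0.8]
grip_width: 0.0005
grip_force: 0.0
```

```bash
python3 - <<'E'
from station import ctrl
import cv2,numpy as np
from fit import proj
o=ctrl.get_obs();print(o["time_s"],o["ee_pos"],o["eef_rot"],o["force"],o["grip_width"])
print(proj("scene",o["ee_pos"]-[0,0,.199]),proj("top",o["ee_pos"]-[0,0,.199]))
a=ctrl.camera("scene")["image"][150:320,230:430,::-1]
cv2.imwrite("pics/s2.png",cv2.resize(a,None,fx=3.5,fy=3.5,interpolation=cv2.INTER_CUBIC))
E
```

```text
1.975 [ 0.51064424 -0.0278651   0.37021587] [ 3.14139776e+00 -5.76759262e-04  2.10982619e-01] [-0.14845705 -0.04613659  0.77943699] 0.0005106320348864674
[281.27600172 239.50913196] [330.80709102 254.81270123]
```

View pics/s2.png

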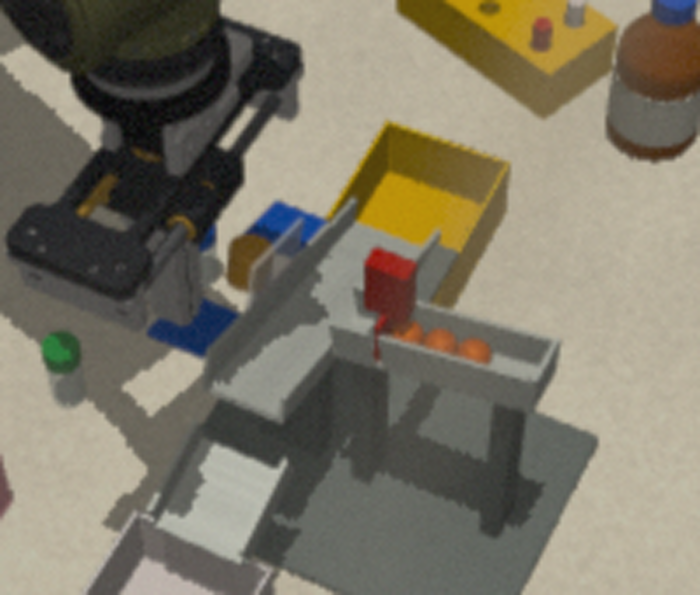

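The closed fingertips (crop px (185,320)) sit directly over the right pad. I'll press down past level and then lift.

Request:
servo_tool(
  motion=[
    [1, 0, 0, -1, 0],
    [1, 0, 0, -1.7, 0],
    [1, 0, 0, -2.2, 0],
    [1, 0, 0, -2.7, 0],
    [1, 0, 0, -3.2, 0],
    [1, 0, 0, -3.7, 0],
    [1, 0, 0, -4.1, 0],
    [1, 0, 0, -4.3, 0],
    [1, 0, 0, -4.3, 0],
    [1, 0, 0, -4.3, 0],
  ],
)

```text
time_s: 3.28
ee_pos: [0.5107, -0.0275, 0.3268]
eef_rot: [3.142, -0.0, 0.211]
force: [-0.5, -0.5, 0.6]
grip_width: 0.0006
grip_force: 0.0
```

Request:
servo_tool(
  motion=[
    [1, 0, 0, 2, 0],
    [1, 0, 0, 5, 0],
    [1, 0, 0, 9, 0],
    [1, 0, 0, 11, 0],
    [1, 0, 0, 11, 0],
  ],
)

```text
time_s: 3.9
ee_pos: [0.5106, -0.0275, 0.4379]
eef_rot: [3.141, -0.003, 0.211]
force: [0.5, -0.2, -0.2]
grip_width: 0.0003
grip_force: 0.0
```

```bash
python3 - <<'E'
from station import ctrl
import cv2
o=ctrl.get_obs();print(o["time_s"],o["ee_pos"],o["eef_rot"],o["force"])
a=ctrl.camera("scene")["image"][150:320,230:430,::-1]
cv2.imwrite("pics/s3.png",cv2.resize(a,None,fx=3.5,fy=3.5,interpolation=cv2.INTER_CUBIC))
E
```

```text
3.9 [ 0.51056214 -0.02750535  0.43785083] [ 3.14069657e+00 -2.65488486e-03  2.11462846e-01] [ 0.50580926 -0.18790432 -0.18411369]
```

View pics/s3.png

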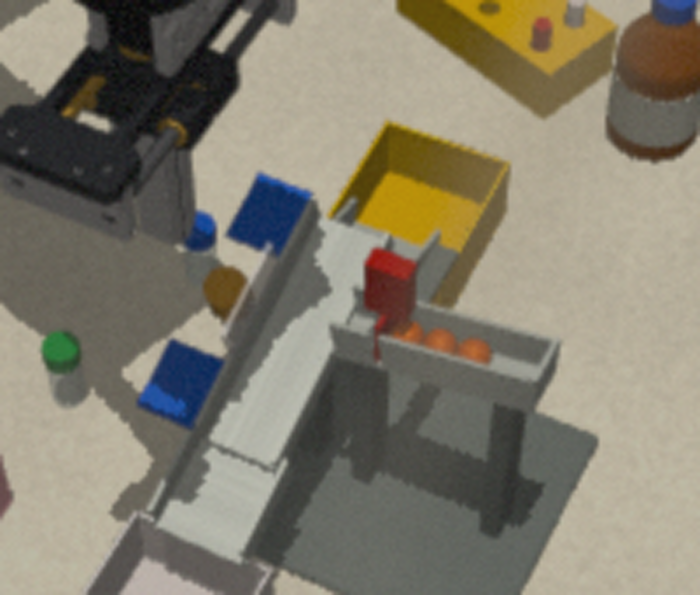

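The seesaw has flipped: the left pad (crop px (270,215)) is up and the trough's right end sits on the right chute. Next, move to the right of the red handle.

Request:
servo_tool(
  motion=[
    [1, 4, 1.2, 0, 0],
    [1, 8, 2.4, 0, 0],
    [1, 9.6, 2.9, 0, 0],
    [1, 9.6, 2.9, 0, 0],
    [1, 9.6, 2.9, -2.5, 0],
    [1, 9.6, 2.9, -4.7, 0],
    [1, 9.6, 2.9, -4.7, 0],
    [1, 9.6, 2.9, -4.7, 0],
  ],
)

```text
time_s: 4.95
ee_pos: [0.6064, 0.0013, 0.3906]
eef_rot: [3.141, -0.001, 0.211]
force: [-0.9, 0.9, -0.7]
grip_width: 0.0004
grip_force: 0.0
```

```bash
python3 - <<'E'
from station import ctrl
import cv2
from fit import proj
o=ctrl.get_obs();print(o["time_s"],o["ee_pos"],o["force"])
print((proj("scene",o["ee_pos"]-[0,0,.199])-[230,150])*3.5)
a=ctrl.camera("scene")["image"][150:320,230:430,::-1]
cv2.imwrite("pics/s4.png",cv2.resize(a,None,fx=3.5,fy=3.5,interpolation=cv2.INTER_CUBIC))
E
```

```text
4.95 [0.60637014 0.00129077 0.39058666] [-0.86525201  0.85312172 -0.71204818]
[350.73803797 347.01498288]
```

View pics/s4.png

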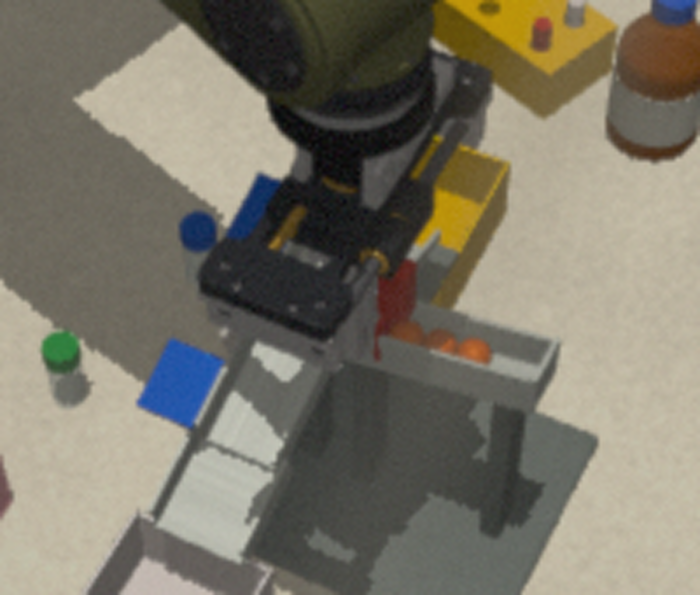

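The fingertips sit just right of the red handle (px (350,347) against the handle at (395,300)). I'll push along the feeder's +y, watching the force.

Request:
servo_tool(
  motion=[
    [1, -0.2, 1, 0, 0],
    [1, -0.45, 2.1, 0, 0],
    [1, -0.6, 2.8, 0, 0],
    [1, -0.75, 3.5, 0, 0],
    [1, -0.9, 4.2, 0, 0],
    [1, -1.05, 4.9, 0, 0],
    [1, -1.2, 5.6, 0, 0],
    [1, -1.3, 6.2, 0, 0],
    [1, -1.4, 6.6, 0, 0],
    [1, -1.4, 6.6, 0, 0],
    [1, -1.4, 6.6, 0, 0],
  ],
)

```text
time_s: 6.38
ee_pos: [0.5926, 0.0674, 0.3896]
eef_rot: [-3.141, 0.0, 0.211]
force: [0.3, 0.2, -0.1]
grip_width: 0.0006
grip_force: 0.0
```

Request:
servo_tool(
  motion=[
    [1, -0.04, 0.2, 0, 0],
    [1, -0.06, 0.3, 0, 0],
    [1, -0.08, 0.4, 0, 0],
    [1, -0.08, 0.4, 0, 0],
  ],
)

```text
time_s: 6.88
ee_pos: [0.5919, 0.0712, 0.3896]
eef_rot: [3.141, 0.0, 0.211]
force: [0.4, -4.8, 0.6]
grip_width: 0.0008
grip_force: 2.3
```

```bash
python3 - <<'E'
from station import ctrl
import cv2
o=ctrl.get_obs();print(o["time_s"],o["ee_pos"],o["force"])
a=ctrl.camera("scene")["image"][150:370,230:430,::-1]
cv2.imwrite("pics/s5.png",cv2.resize(a,None,fx=2.7,fy=2.7,interpolation=cv2.INTER_CUBIC))
E
```

```text
6.875 [0.59185755 0.07120845 0.38960719] [ 0.40768553 -4.76892581  0.55114408]
```

View pics/s5.png

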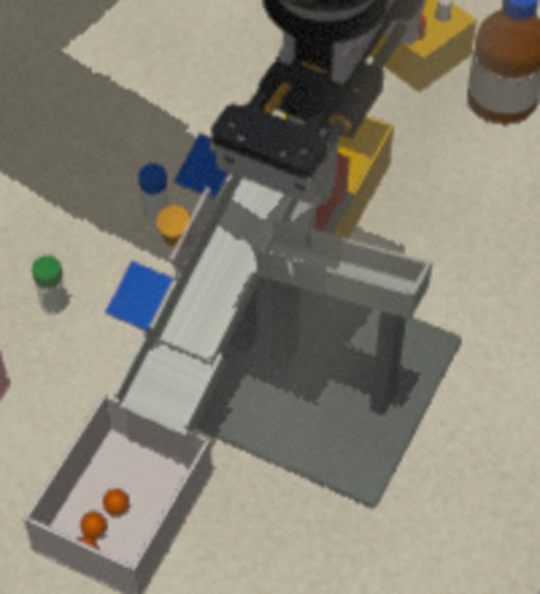

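Two balls are visible in the white tray (px (117,502) and (93,523)), with orange at (88,540) that is probably the third behind the wall. The handle force is now 4.8 N, so I'll push slightly more to check it's at the stop.

Request:
servo_tool(
  motion=[
    [1, -0.04, 0.2, 0, 0],
    [1, -0.06, 0.3, 0, 0],
    [1, -0.06, 0.3, 0, 0],
  ],
)

```text
time_s: 7.3
ee_pos: [0.5916, 0.0725, 0.3897]
eef_rot: [3.137, -0.0, 0.21]
force: [3.9, -21.6, -1.7]
grip_width: 0.0004
grip_force: 10.8
```

The force rises steeply to 22 N over about 1.5 mm, so the gate is at its end stop. I'll back off and lift clear.

Request:
servo_tool(
  motion=[
    [1, 0.2, -1, 0, 0],
    [1, 0.4, -2, 0, 0],
    [1, 0.4, -2, 3, 0],
    [1, 0.4, -2, 8, 0],
    [1, 0.4, -2, 12, 0],
    [1, -4, -8, 14, 0],
    [1, -8, -14, 14, 0],
    [1, -12, -20, 14, 0],
    [1, -15, -26, 14, 0],
    [1, -15, -26, 14, 0],
    [1, -15, -26, 14, 0],
    [1, -15, -26, 14, 0],
    [1, -15, -26, 14, 0],
  ],
)

```text
time_s: 8.93
ee_pos: [0.4417, -0.1847, 0.5296]
eef_rot: [-3.141, -0.0, 0.213]
force: [0.1, -0.3, 0.0]
grip_width: 0.0004
grip_force: 0.0
```

```bash
python3 - <<'E'
from station import ctrl
import cv2,numpy as np
o=ctrl.get_obs();print(o["time_s"],o["ee_pos"],o["force"])
f=lambda a:cv2.resize(np.ascontiguousarray(a[:,:,::-1]),None,fx=2,fy=2,interpolation=cv2.INTER_CUBIC)
a=f(ctrl.camera("scene")["image"][160:400,230:420]);b=f(ctrl.camera("top")["image"][150:330,200:410])
b=cv2.copyMakeBorder(b,0,a.shape[0]-b.shape[0],0,0,cv2.BORDER_CONSTANT)
cv2.imwrite("pics/e.png",np.hstack([a,b])[:, :800])
E
```

```text
8.925 [ 0.44170083 -0.18474784  0.52959809] [ 0.06456301 -0.26996582  0.03646076]
```

View pics/e.png

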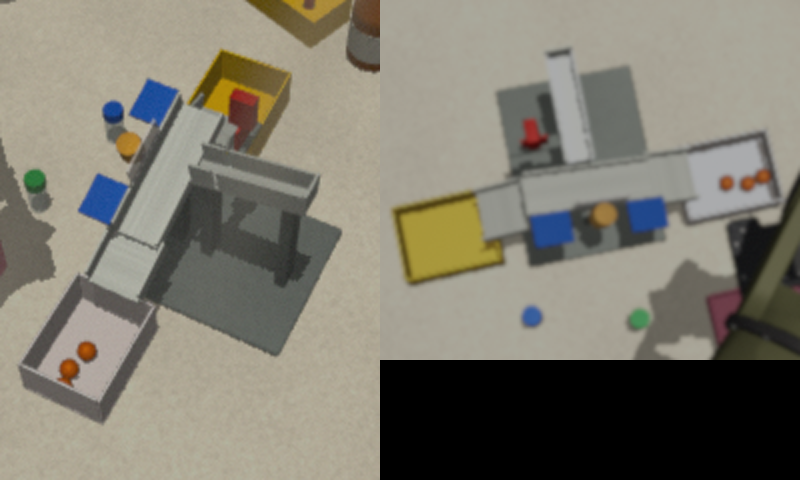

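The top view shows all three balls in the white tray (px (727,183), (747,184), (764,177)). The gate is fully left, the seesaw leans right, and the arm is clear.

```bash
python3 -c "
from station import ctrl
print(ctrl.hand_in())"
```

```text
the job is handed in; nothing more can be done
None
```

The seesaw now leans to the right, the red gate is fully open to the left, all three balls are in the white right-hand tray, and the job is handed in (about 9 s of robot time).

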